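# Make up two grinder repair kits

## Task

Make up the two kits for the grinder repair from the loose steel parts on the bench. Into the two-compartment tray go the flange, in the wide compartment, and the large nut, in the narrow one; into the long three-compartment tray go the sleeve, in the compartment next to the wooden tab, the bolt, in the middle one, and the small nut, in the compartment farthest from the tab. Set every part flat on the tray floor in the middle of its compartment, the same way up as it stands now, and leave the jar, the abrasive stick and the wooden chock where they are.

Things in the scene. Friction and masses are not known exactly. Their poses are not given: they have to be found in the camera images.
- tray_two: Fixed shallow wooden tray with one divider, no tab: 186 (x) x 100 (y) mm; floor 3 mm thick, rim and divider 4 mm thick, tops 11 mm above the bench. Origin at the centre of its underside, z up. Wide compartment (robot side) 104 (x) x 92 mm inside, middle at x = -37 mm, y = 0; narrow one 70 (x) x 92 mm, middle at x = +54 mm, y = 0. Left or right of the parts, +x within 15 degrees of straight ahead.
- tray_three: Fixed shallow wooden tray with two dividers: 250 (x) x 86 (y) mm; floor 3 mm thick, rim and dividers 4 mm thick, tops 11 mm above the bench; a tab 46 mm wide reaches 25 mm out of its +x end. Origin at the centre of the underside (without tab), z up. Compartments 78 x 78 mm inside, middles at x = +82 (by the tab), 0, -82 mm, y = 0. On the other side of the parts; its +x within 15 degrees of straight ahead.
- flange: Steel wheel flange: a flat disc 64 mm across and 8 mm thick with a round hub 34 mm across rising from its middle to 34 mm above the underside; a 20 mm bore runs through. Lies disc down, hub up. About 0.3 kg. Loose; origin at the centre of its underside, z up.
- large_nut: Large steel hexagon nut lying flat: 46 mm across flats, 53 mm across corners, 24 mm high, 28 mm bore. One pair of flats faces along its x axis (+x and -x), the others every 60 degrees. About 0.2 kg. Loose; origin at the centre of its underside, z up.
- small_nut: Small steel hexagon nut lying flat: 30 mm across flats, 35 mm across corners, 18 mm high, 18 mm bore. One pair of flats faces along its x axis (+x and -x), the others every 60 degrees. About 0.07 kg. Loose; origin at the centre of its underside, z up.
- bolt: Steel hexagon bolt standing upright on its head: head 30 mm across flats (35 mm across corners) and 13 mm high, below; round shank 20 mm across above it, its top 58 mm above the underside of the head. About 0.2 kg. Loose; origin at the centre of its underside, z up (along the shank).
- sleeve: Plain steel spacer sleeve (tube) standing on end: 40 mm outside, 24 mm bore, 42 mm high. About 0.25 kg. Loose; origin at the centre of its underside, z up.
- jar: Bystander: small amber jar with a black cap, 34 mm across, 40 mm high, standing among the parts. Not to be moved. Loose; origin at the centre of its underside, z up.
- stick: Bystander: grey abrasive dressing stick, 50 (x) x 18 (y) x 18 mm, lying among the parts. Not to be moved. Loose; origin at the centre of its underside, z up.
- chock: Bystander: small stepped wooden chock, 40 (x) x 26 (y) mm, 10 mm high, and 20 mm high over its -x half; lying among the parts. Not to be moved. Loose; origin at the centre of its underside, z up.
There are look-alikes about, which are no part of the job. Leave any yellow look-alike of the small_nut alone. Leave any green look-alike of the sleeve alone.

How it is judged:
At the end, for the whole second after the job is handed in: Each part in its named compartment: centre within 15 mm, along and across the tray, of the compartment's middle, underside less than 4 mm above the tray floor, upright as at the start to 0.15 rad, released and at rest (x of flange in the frame of tray_two between -0.052 and -0.022 m and y of flange in the frame of tray_two between -0.015 and 0.015 m and z of each of flange, large_nut in the frame of tray_two below 0.007 m and angle between each of flange, large_nut, sleeve, bolt, small_nut's own z axis and vertical below 0.15 rad and linear speed of each of flange, large_nut, sleeve, bolt, small_nut below 0.02 m/s and x of large_nut in the frame of tray_two between 0.039 and 0.069 m and y of large_nut in the frame of tray_two between -0.015 and 0.015 m and x of sleeve in the frame of tray_three between 0.067 and 0.097 m and y of sleeve in the frame of tray_three between -0.015 and 0.015 m and z of each of sleeve, bolt, small_nut in the frame of tray_three below 0.007 m and x of bolt in the frame of tray_three between -0.015 and 0.015 m and y of bolt in the frame of tray_three between -0.015 and 0.015 m and x of small_nut in the frame of tray_three between -0.097 and -0.067 m and y of small_nut in the frame of tray_three between -0.015 and 0.015 m); the robot touches nothing.
It fails at once if a bystander (jar, abrasive stick, chock) is moved by more than 25 mm (distance of any of jar, stick, chock from where it was at the start of the episode above 0.025 m).
It also fails if it takes over 93 s, if anything falls off the work surface, if the arm or the gripper's body presses on something with over 40 N, if the wrist force passes 120 N, or if a joint passes its speed limit or range.

## Robot

A 6-joint arm with a two-finger parallel gripper is mounted at the origin on the work surface. World frame = base frame: x ahead of the robot, y to its left, z up, the work surface at z = 0. Lengths are in m, angles in rad, forces in N, time in s.
With the tool pointing down it reaches from about 0.275 to 0.75 m from the base axis. Payload 10.2 kg.
Tool frame: the origin (TCP) lies at the very end of the fingers, on their centre line; the grasp point (between the pads) lies 19 mm behind it; z points along the fingers, y is the direction in which the jaws open and shut (so a half turn about z gives the same grasp; the last joint's range is limited). The gripper opens to 88 mm and grips with 3 to 60 N. Pads are 18 mm wide; open, the fingers measure 123 mm over their backs; the gripper's body (75 mm by 187 mm) begins 45 mm behind the grasp point.
Start: joints at [0.989, 0.313, 1.498, -0, 1.331, -0.223], TCP at [0.184, 0.492, 0.219] pointing down, gripper open.
Joint ranges: [-2.94, 2.94], [-0.97, 2.17], [0.19, 2.56], [-1.23, 4.37], [0.02, 3.11], [-2.88, 2.88]. Speed limits (rad/s): [2.39, 2.39, 3.01, 3.14, 3.14, 3.14].

## Interface

Orientations are given as a unit quaternion [x, y, z, w].
In Python, from cell import status, vision, env gives the robot as it stands. The module is installed in compiled form; this text tells all that it offers.
- The arm moves only by the tool move_arm, never from a script. Its argument "increments" is a list of rows, each a list of 3 entries, a list of its own where there are three numbers: the shift along the tool's x, y, z in m, then the turn about the tool's z in rad, then the finger opening in m, from 0 to 0.0881. A call has 1 to 10 rows; each row is the pose to reach, as a shift and turn from the pose measured when the call began, along the tool's axes at that moment; what a row does not reach only later rows make up. A row lasts 1/8 s, in which the tool goes at most 62.5 mm and 10.7 degrees, less where a joint would pass 70% of its speed; a pose out of reach is approached as far as the arm can. A call with a gripper value outside its range is refused whole. The fingers move at their own pace and stop on an object; "newtons" is the grip in N (left out, the last holds). Time passes only in rows, so rows that repeat a pose let the fingers close. It gives the time, the measured TCP pose, the force and the opening at its end, in the units of the state.
- status.read_state(): the state, without advancing time (a new reading comes with each control period).
- vision.camera(name): name is "scene" or "top" or "wrist"; returns a dict with "img" (480x640x3 uint8, red, green, blue), "vfov" (degrees; the focal length in pixels is half the picture's height over the tangent of half this angle, whatever the lens; pixels are square), "cx", "cy" (the principal point, pixels), "dist_coeffs" ([k1, k2, p1, p2, k3] as OpenCV has them; the pictures are not rectified), "view" (4x4, takes a point from world to camera coordinates). Camera axes: x right, y down, z forward; pixel columns grow to the right and rows downward; lengths in m; the calibration is good to about 2 mm. A picture is of the moment at which its call begins. There is no depth.
- env.job_done(): hands the job in, once; it reports no verdict.
The state is a dict: "time": time; "joint_pos": joint angles; "qvel": joint speeds; "joint_torque": joint torques, N m; "eef_pos": TCP position; "eef_rot": TCP orientation; "force": force on the tool from outside, world axes, zero at the start; "wrist_torque": the same for the moment, N m; "finger_gap": finger opening in m.
Only numpy, scipy, OpenCV 4.12 (cv2) and the standard library are available. Lean on these libraries where they do the work, as an engineer would, in place of code of your own. Each camera call takes 0.05 s, during which the arm holds its last target.

## Working session

There is one attempt and no reset: what is moved stays moved. The work goes in short steps, Python scripts to look and compute and a tool call to move; the robot and the scene stay as the last step left them, time stands still between calls to the robot, and variables do not carry over. Pictures are saved under pics/ and viewed, and the job is handed in when it is done.

Besides the shell and the picture viewer there is one more tool, called after ">>>" by a JSON object that holds its "name" and its "arguments", one argument or row to a line. move_arm: Moves the arm, as the interface text tells. Its arguments: {"type":"object","properties":{"increments":{"type":"array"},"newtons":{"type":"number"}},"required":["increments"]}

```bash
mkdir -p pics; ls
python3 - <<'E'
from cell import status, vision
import cv2
s=status.read_state();print(s)
for n in ["scene","top","wrist"]:
    c=vision.camera(n); cv2.imwrite(f"pics/{n}0.png",c["img"][:,:,::-1]); print(n,c["vfov"],c["cx"],c["cy"],c["dist_coeffs"],c["view"])
E
```

```text
pics
{'time': 0.0, 'joint_pos': array([ 9.88620693e-01,  3.13445127e-01,  1.49842760e+00,  7.79936380e-06,
        1.33101883e+00, -2.23413606e-01]), 'qvel': array([0.00012833, 0.00039121, 0.00220768, 0.00172673, 0.00016943,
       0.0003387 ]), 'joint_torque': array([-1.56639844e-04, -4.02223420e+01, -2.52271879e+01,  6.93941466e-02,
        3.52428749e-02, -1.11635334e-04]), 'eef_pos': array([0.18419729, 0.49133382, 0.21806716]), 'eef_rot': array([ 1.78421430e-01,  9.83953948e-01, -5.95992647e-04, -2.58064278e-04]), 'force': array([-0.58033862,  1.17414345,  0.28609689]), 'wrist_torque': array([ 0.01214106, -0.06140574, -0.04686359]), 'finger_gap': 0.08815996042967626}
scene 57.94067605590661 309.06615320046814 241.23673440551357 [-0.09411499  0.          0.          0.          0.        ] [[ 6.14909405e-01  7.88597712e-01  2.68325318e-04 -3.32622296e-01]
 [ 6.53404597e-01 -5.09301950e-01 -5.60066029e-01 -3.45602806e-01]
 [-4.41530130e-01  3.44565194e-01 -8.28447929e-01  9.13308545e-01]
 [ 0.00000000e+00  0.00000000e+00  0.00000000e+00  1.00000000e+00]]
top 43.180496362435775 328.79875377658544 239.17186171043963 [-0.08909773  0.          0.          0.          0.        ] [[-0.00680954 -0.99989433  0.01284379 -0.01620997]
 [-0.98691295  0.00465067 -0.16118688  0.55750827]
 [ 0.16111011 -0.01377331 -0.98684033  0.93292807]
 [ 0.          0.          0.          1.        ]]
wrist 59.94918853363103 319.8542882411395 244.1649244701336 [-0.01766623  0.          0.          0.          0.        ] [[ 0.35040742  0.93659567 -0.00178544 -0.52469083]
 [ 0.89959447 -0.33603244  0.278948   -0.03773176]
 [ 0.26066153 -0.09935162 -0.96030455  0.38855152]
 [ 0.          0.          0.          1.        ]]
```

View pics/top0.png

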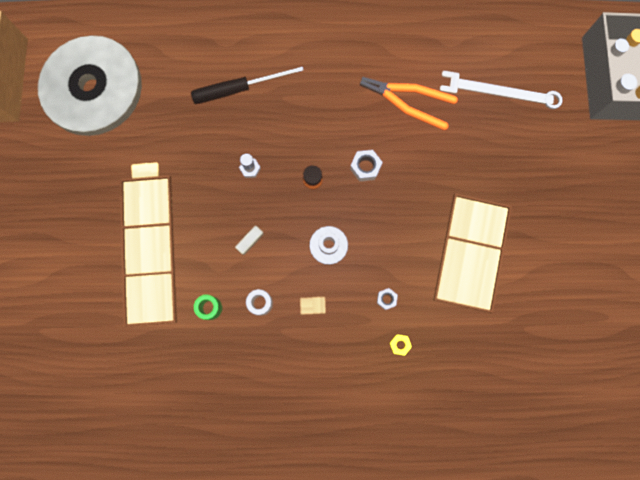

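View pics/scene0.png

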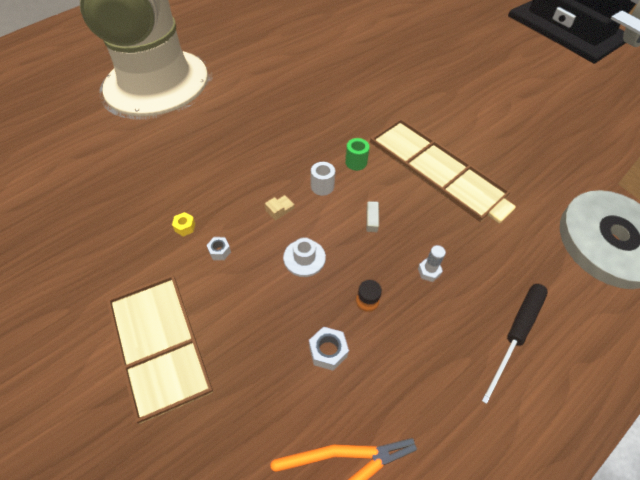

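View pics/wrist0.png

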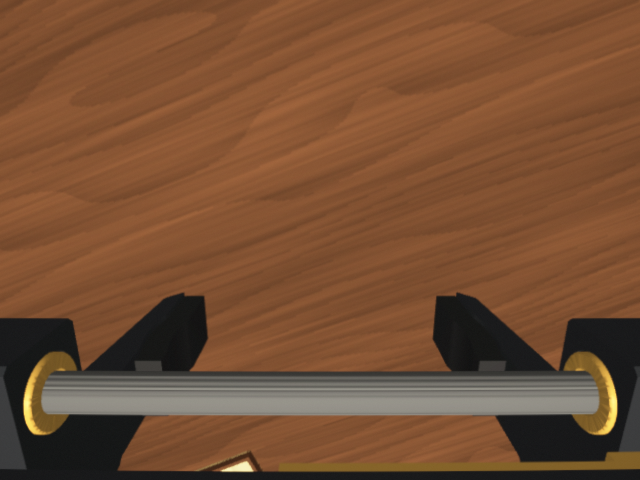

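Look-alike candidates in the top picture:
- **Sleeve:** grey ring at (258,302), against the green ring at (206,307). I choose the grey one.
- **Small nut:** grey nut at (387,299), against the yellow nut at (401,345) and the much bigger nut at (366,164). I choose the grey one at (387,299).
- **Large nut:** (366,164).
- **Bolt:** (249,165).
- **Flange:** (328,245). The big grey wheel at (88,83) is not it.
- **Trays:** tray_three is on the left with its tab at (145,170). tray_two is on the right.

Next I'll check these in a close crop.

```bash
cat > h.py <<'E'
import numpy as np, cv2
def K(c):
    f=240/np.tan(np.radians(c["vfov"]/2)); return np.array([[f,0,c["cx"]],[0,f,c["cy"]],[0,0,1.]])
def cast(c,px,z):
    p=np.array(px,float).reshape(-1,1,2)
    u=cv2.undistortPoints(p,K(c),np.array(c["dist_coeffs"])).reshape(-1,2)
    V=np.array(c["view"]);R=V[:3,:3];o=-R.T@V[:3,3]
    d=np.c_[u,np.ones(len(u))]@R
    return (o+d*((z-o[2])/d[:,2])[:,None])[:,:2]
def proj(c,P):
    V=np.array(c["view"]);P=np.array(P,float).reshape(-1,3)
    r,_=cv2.Rodrigues(V[:3,:3]);return cv2.projectPoints(P,r,V[:3,3],K(c),np.array(c["dist_coeffs"]))[0].reshape(-1,2)
E
python3 - <<'E'
import cv2,numpy as np
im=cv2.imread("pics/top0.png")
t=[im[y-28:y+28,x-38:x+38] for x,y in [(258,302),(387,299),(366,164),(249,165),(328,245),(206,307)]]
t=[cv2.resize(a,None,fx=3.5,fy=3.5,interpolation=cv2.INTER_CUBIC) for a in t]
cv2.imwrite("pics/crop0.png",np.vstack([np.hstack(t[:3]),np.hstack(t[3:])]))
E
```

```text
(no output)
```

View pics/crop0.png

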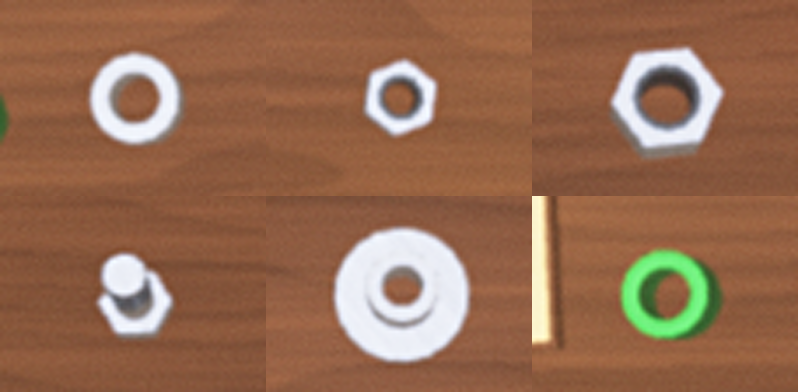

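The close crop confirms the choices: a steel sleeve, a small nut, a large nut with flats showing, the bolt with its shank up and the flange with its hub up. Green is the look-alike.

```bash
cat > meas.py <<'E'
from h import *
from cell import vision
def top():
    return vision.camera("top")
if __name__=="__main__":
    c=top(); im=c["img"]; hsv=cv2.cvtColor(im,cv2.COLOR_RGB2HSV)
    m=((hsv[...,1]<60)&(hsv[...,2]>195)).astype(np.uint8)
    def blob(m,p,r=45):
        mm=np.zeros_like(m); x,y=p; mm[y-r:y+r,x-r:x+r]=m[y-r:y+r,x-r:x+r]
        cs,_=cv2.findContours(mm,cv2.RETR_EXTERNAL,cv2.CHAIN_APPROX_NONE)
        return max(cs,key=cv2.contourArea).reshape(-1,2)
    for n,p,z,r in [("sleeve",(258,302),.042,25),("small",(387,299),.018,25),("large",(366,164),.024,28),("flange",(328,245),.008,28),("jar",(0,0),0,0)][:4]:
        b=blob(m,p,r); w=cast(c,b,z); (cx,cy),rad=cv2.minEnclosingCircle(w.astype(np.float32)*1000)
        M=cv2.moments((w*1000).astype(np.float32)); 
        cen=np.array([M["m10"],M["m01"]])/M["m00"]
        print(n,"circ",cx,cy,rad,"cent",cen,"area",M["m00"])
        if n in("small","large"):
            # hexagon phase from 6th harmonic of the radius
            d=w*1000-cen; a=np.arctan2(d[:,1],d[:,0]); rr=np.hypot(d[:,0],d[:,1])
            o=np.argsort(a);g=np.linspace(-np.pi,np.pi,361)[:-1];ri=np.interp(g,a[o],rr[o],period=2*np.pi)
            F=np.sum((ri-ri.mean())*np.exp(-6j*g)); ph=-np.angle(F)/6
            print("  corner dirs deg",np.degrees(ph)%60,"flat normals",(np.degrees(ph)+30)%60, abs(F)/180)
    # bolt: shank top
    b=blob(m,(249,165),22); print("bolt blob",b.min(0),b.max(0))
    print("bolt head bits", [cast(c,[q],.013)[0] for q in ([249,172],)])
    # trays
    cm=((hsv[...,0]>12)&(hsv[...,0]<35)&(hsv[...,1]<140)&(hsv[...,2]>190)).astype(np.uint8)
    cs,_=cv2.findContours(cm,cv2.RETR_EXTERNAL,cv2.CHAIN_APPROX_NONE)
    for k in cs:
        if cv2.contourArea(k)<150: continue
        w=cast(c,k.reshape(-1,2),.003)*1000
        print("cream",k.reshape(-1,2).mean(0),[np.round(v,1) for v in cv2.minAreaRect(w.astype(np.float32))])
E
python3 meas.py
python3 - <<'E'
import cv2
im=cv2.imread("pics/top0.png")
import numpy as np
a=cv2.resize(im[140:200,225:275],(500,600),interpolation=cv2.INTER_CUBIC);cv2.imwrite("pics/bolt.png",a)
E
```

```text
sleeve circ 457.87628173828125 93.88801574707031 19.948020935058594 cent [457.66464765  93.96453514] area 1147.4262701090192
small circ 463.00335693359375 -114.42646789550781 16.794328689575195 cent [ 463.25419179 -114.44063539] area 730.7425445114495
  corner dirs deg 49.88456818907202 flat normals 19.88456818907202 0.6290500092976749
large circ 690.078125 -83.43060302734375 25.868999481201172 cent [690.22370237 -83.56125195] area 1754.3895282343728
  corner dirs deg 36.02279482978449 flat normals 6.0227948297844875 1.4166121715152702
flange circ 554.2586669921875 -19.289243698120117 31.850656509399414 cent [554.17567765 -19.03908577] area 2999.294827072319
bolt blob [240 154] [259 175]
bolt head bits [array([0.67898511, 0.11495541])]
cream [400.46153846 344.86538462] [array([ 387.9, -136.8]), array([31.6, 28.6]), np.float64(75.5)]
cream [312.25974026 304.97402597] [array([454. ,   7.8]), array([41.5, 26.4]), np.float64(89.7)]
cream [149.01648352 298.45054945] [array([466. , 280.2]), array([79.7, 78.2]), np.float64(4.2)]
cream [468.37837838 273.97297297] [array([ 504.5, -254.5]), array([ 92.6, 105.3]), np.float64(77.1)]
cream [248.42857143 239.44642857] [array([564.5, 115.1]), array([17. , 49.9]), np.float64(45.7)]
cream [147.47752809 249.84269663] [array([548.1, 285.9]), array([79.2, 78.1]), np.float64(4.0)]
cream [477.96067416 221.85393258] [array([ 593.5, -274.9]), array([92.5, 70.2]), np.float64(76.9)]
cream [145.85549133 202.15606936] [array([630.3, 292.2]), array([78.5, 78. ]), np.float64(4.4)]
cream [144.67532468 169.81818182] [array([687. , 297.2]), array([26.1, 47.4]), np.float64(4.0)]
cream [620.11838006  49.97819315] [array([ 906. , -562.7]), array([ 68.9, 179.2]), np.float64(83.5)]
```

View pics/bolt.png

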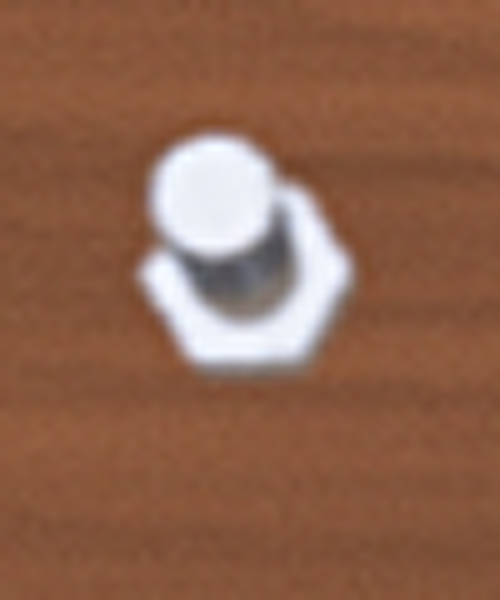

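Run:
```python
from h import *
from cell import vision,status
c=vision.camera("top"); s=vision.camera("scene")
print("bolt",cast(c,[[245.8,159.0]],.058)*1000,cast(c,[[249.0,166.5]],.013)*1000)
b=cast(c,[[245.8,159.0]],.058)[0]
P=[[.4577,.0939,.042],[.4632,-.1144,.018],[.6902,-.0835,.024],[.5542,-.0191,.034],[*b,.058],[.5045,-.2545,.003],[.466,.2802,.003]]
im=s["img"][:,:,::-1].copy()
for q in proj(s,P): cv2.circle(im,tuple(int(round(v)) for v in q),2,(0,0,255),-1)
cv2.imwrite("pics/sc_chk.png",im[120:420,100:520])
print(cast(c,[[313,176]],.04)*1000)
```

```text
bolt [[688.33862604 115.10169066]] [[688.66986519 115.12068555]]
[[664.08719907   5.86886808]]
```

View pics/sc_chk.png

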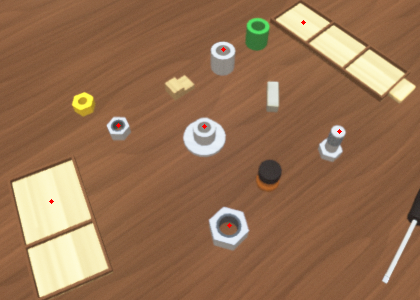

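```bash
cat > go.py <<'E'
import sys,numpy as np
from scipy.spatial.transform import Rotation as R
from cell import status
s=status.read_state();r=R.from_quat(s["eef_rot"]).as_matrix();p=s["eef_pos"]
psi=np.degrees(np.arctan2(r[1,1],r[0,1]))
print("t",round(s["time"],2),"p",np.round(p*1000,1),"psi",round(psi,1),"tilt",np.round(r[:,2],4),"gap",round(s["finger_gap"]*1000,1),"F",np.round(s["force"],1))
a=[float(v) for v in sys.argv[1:]]
for i in range(0,len(a),4):
    x,y,z,w=a[i:i+4]
    d=r.T@(np.array([x,y,z])/1000-p); t=(psi-w+90)%180-90
    print("->",a[i:i+4],np.round(d,4),"turn",round(np.radians(t),3))
E
python3 go.py 457.7 93.9 110 69 457.7 93.9 20 69
```

```text
t 0.3 p [184.3 491.5 218.4] psi 69.4 tilt [-2.e-04 -3.e-04 -1.e+00] gap 88.3 F [-0.2  0.5 -1.2]
-> [457.7, 93.9, 110.0, 69.0] [-0.3956 -0.2763  0.1085] turn 0.008
-> [457.7, 93.9, 20.0, 69.0] [-0.3956 -0.2762  0.1985] turn 0.008
```

>>> {"name": "move_arm", "arguments": {
  "increments": [
    [[-0.3956,-0.2763,0.1085],0,0.056],
    [[-0.3956,-0.2763,0.1085],0,0.056],
    [[-0.3956,-0.2763,0.1085],0,0.056],
    [[-0.3956,-0.2763,0.1085],0,0.056],
    [[-0.3956,-0.2763,0.1085],0,0.056],
    [[-0.3956,-0.2763,0.1085],0,0.056],
    [[-0.3956,-0.2763,0.1085],0,0.056],
    [[-0.3956,-0.2763,0.1085],0,0.056],
    [[-0.3956,-0.2763,0.1085],0,0.056],
    [[-0.3956,-0.2763,0.1085],0,0.056]
  ],
  "newtons": 30
}}

```text
time: 1.55
eef_pos: [0.4573, 0.0942, 0.1101]
eef_rot: [0.178, 0.984, -0.0, -0.0]
force: [-0.7, 0.3, 0.1]
finger_gap: 0.0558
```

```bash
python3 go.py 457.7 93.9 20 69
python3 - <<'E'
from cell import vision
import cv2
cv2.imwrite("pics/w1.png",vision.camera("wrist")["img"][:,:,::-1])
E
```

```text
t 1.55 p [457.3  94.2 110.1] psi 69.4 tilt [-7.e-04 -1.e-04 -1.e+00] gap 55.8 F [-0.7  0.3  0.1]
-> [457.7, 93.9, 20.0, 69.0] [-0.0005 -0.0002  0.0901] turn 0.008
```

View pics/w1.png

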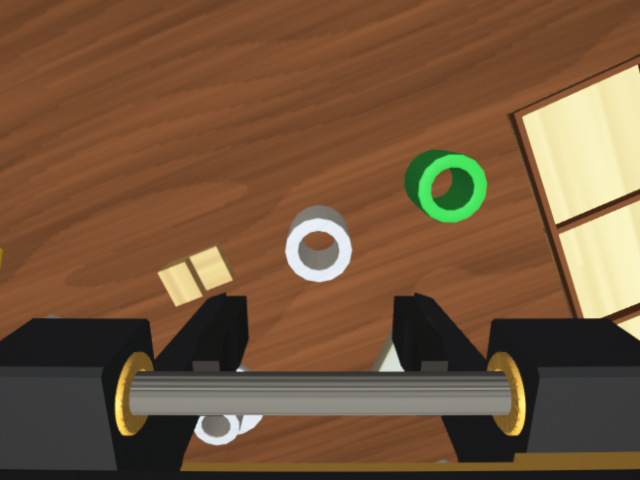

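The wrist view shows the steel sleeve at (318,250), centred between the fingers (about 245 and 393 px). I'll descend and grip.

>>> {"name": "move_arm", "arguments": {
  "increments": [
    [[-0.0005,0,0.06],0,0.056],
    [[-0.0005,0,0.09],0,0.056],
    [[-0.0005,0,0.09],0,0.056],
    [[-0.0005,0,0.09],0,0.02],
    [[-0.0005,0,0.09],0,0.02],
    [[-0.0005,0,0.09],0,0.02],
    [[-0.0005,0,0.09],0,0.02]
  ],
  "newtons": 30
}}

```text
time: 2.48
eef_pos: [0.459, 0.0936, 0.0223]
eef_rot: [0.178, 0.984, -0.001, 0.002]
force: [-3.0, -7.6, 12.5]
finger_gap: 0.0202
```

```bash
python3 go.py 457.7 93.9 100 69 630.3 292.2 100 80 630.3 292.2 23.5 80
```

```text
t 2.48 p [459.   93.6  22.3] psi 69.5 tilt [ 0.0036 -0.002  -1.    ] gap 20.2 F [-3.  -7.6 12.5]
-> [457.7, 93.9, 100.0, 69.0] [ 0.0011 -0.0002 -0.0777] turn 0.009
-> [630.3, 292.2, 100.0, 80.0] [-0.0913  0.2459 -0.0774] turn -0.183
-> [630.3, 292.2, 23.5, 80.0] [-0.091   0.2459 -0.0009] turn -0.183
```

Run:
```python
from cell import vision
import cv2,numpy as np
a=[vision.camera(n)["img"][:,:,::-1] for n in ("scene","wrist")]
cv2.imwrite("pics/s2.png",np.hstack([cv2.resize(a[0][60:300,200:520],(400,300)),cv2.resize(a[1],(400,300))]))
cv2.imwrite("pics/t2.png",cv2.resize(vision.camera("top")["img"][200:400,150:410,::-1],(780,600)))
```

```text
(no output)
```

View pics/s2.png

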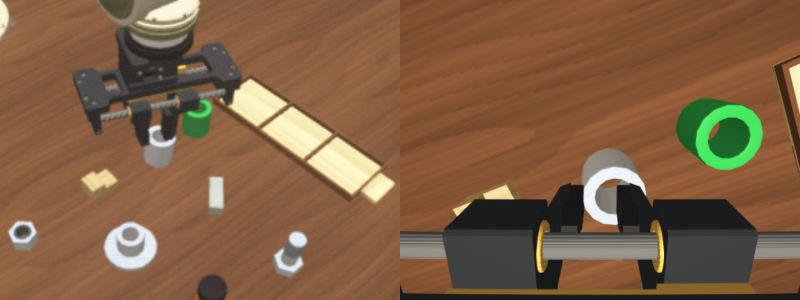

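View pics/t2.png

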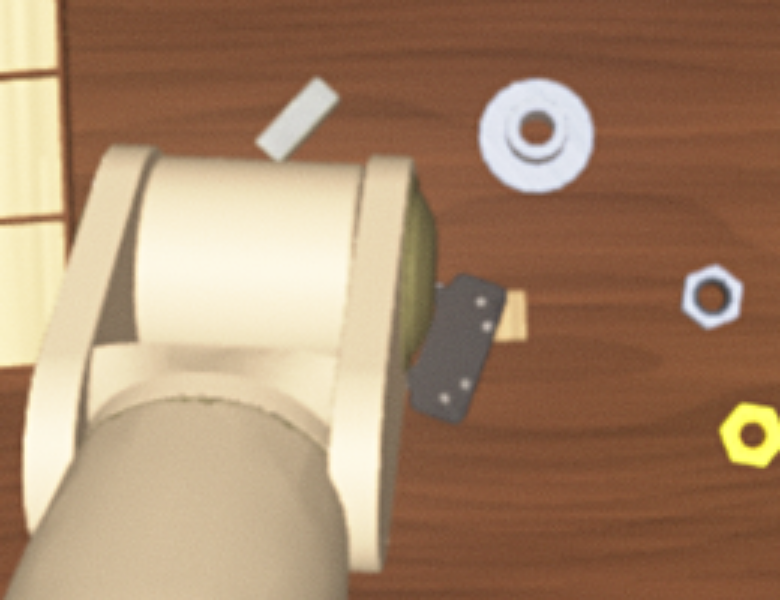

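Run:
```python
from h import *
from cell import vision,status
s=status.read_state();c=vision.camera("wrist")
p=s["eef_pos"]; V=c["view"]; o=-V[:3,:3].T@V[:3,3]
print("cam",o,"tcp",p)
im=c["img"][:,:,::-1].copy()
for P in ([*p],[p[0],p[1],p[2]+.019],[.4577,.0939,.042],[.4577,.0939,0]):
    q=proj(c,[P])[0];print(P,q);cv2.circle(im,tuple(int(v) for v in q),4,(0,0,255),-1)
cv2.imwrite("pics/w3.png",im)
```

```text
cam [0.39056403 0.11962266 0.18653621] tcp [0.45898561 0.09358018 0.02225786]
[np.float64(0.4589856145926867), np.float64(0.09358018413174492), np.float64(0.022257860815887785)] [319.13551203 299.56269634]
[np.float64(0.4589856145926867), np.float64(0.09358018413174492), np.float64(0.04125786081588778)] [318.98710309 319.82012647]
[0.4577, 0.0939, 0.042] [318.58900918 317.58455501]
[0.4577, 0.0939, 0] [318.96302185 277.9551421 ]
```

View pics/w3.png

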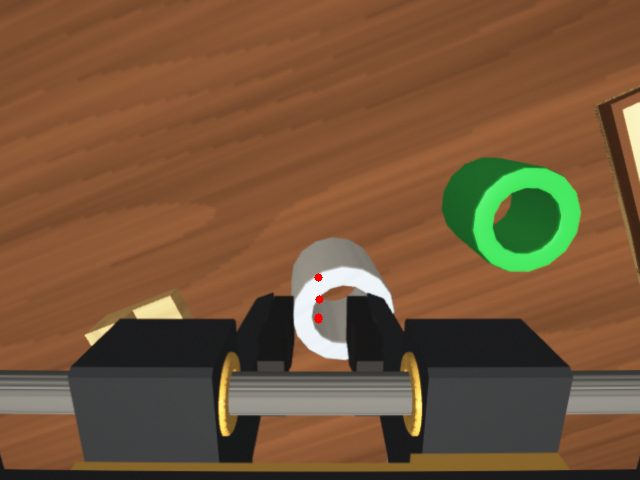

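The gap reads 20 mm and the picture shows one finger inside the bore, so the fingers closed before the arm was down. I'll back out upward gently and look again.

>>> {"name": "move_arm", "arguments": {
  "increments": [
    [[0,0,-0.003],0,0.022],
    [[0,0,-0.02],0,0.022],
    [[0,0,-0.04],0,0.022],
    [[0,0,-0.06],0,0.022],
    [[0,0,-0.075],0,0.022],
    [[0,0,-0.075],0,0.056]
  ]
}}

```text
time: 3.42
eef_pos: [0.4593, 0.0938, 0.0984]
eef_rot: [0.178, 0.984, -0.0, 0.003]
force: [0.0, -0.8, -0.5]
finger_gap: 0.03
```

```bash
python3 - <<'E'
from h import *
from cell import vision,status
c=vision.camera("wrist");im=c["img"]
hsv=cv2.cvtColor(im,cv2.COLOR_RGB2HSV)
m=((hsv[...,1]<40)&(hsv[...,2]>225)).astype(np.uint8); m[300:]=0
cs,_=cv2.findContours(m,cv2.RETR_EXTERNAL,cv2.CHAIN_APPROX_NONE)
b=max(cs,key=cv2.contourArea).reshape(-1,2)
print(cv2.contourArea(b),b.mean(0),cv2.minEnclosingCircle((cast(c,b,.042)*1000).astype(np.float32)))
s=vision.camera("scene")["img"][:,:,::-1]
cv2.imwrite("pics/s4.png",np.hstack([cv2.resize(s[60:300,200:520],(400,300)),cv2.resize(im[:,:,::-1],(400,300))]))
E
python3 go.py 457.7 93.9 20 69
```

```text
3368.0 [328.95744681 251.14893617] ((458.0314636230469, 100.0065689086914), 19.06793212890625)
t 3.52 p [458.6  93.8  97.1] psi 69.5 tilt [ 0.0034 -0.0019 -1.    ] gap 37.8 F [ 0.  -0.1 -0.6]
-> [457.7, 93.9, 20.0, 69.0] [ 0.0011 -0.0002  0.0771] turn 0.009
```

View pics/s4.png

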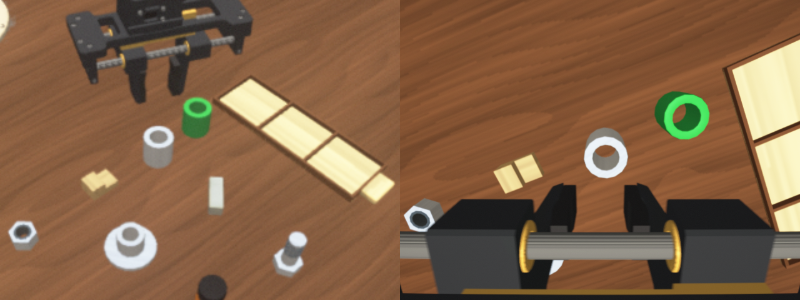

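The sleeve still stands upright, pushed about 6 mm to (458, 100). I'll descend fully first, check, then close.

>>> {"name": "move_arm", "arguments": {
  "increments": [
    [[-0.001,0.006,0],0,0.06],
    [[-0.001,0.006,0.0],0,0.06],
    [[-0.001,0.006,0.03],0,0.06],
    [[-0.001,0.006,0.055],0,0.06],
    [[-0.001,0.006,0.077],0,0.06],
    [[-0.001,0.006,0.077],0,0.06]
  ]
}}

```text
time: 4.28
eef_pos: [0.4609, 0.099, 0.0189]
eef_rot: [0.178, 0.984, -0.001, 0.0]
force: [0.5, 0.2, 1.4]
finger_gap: 0.0601
```

```bash
python3 go.py
python3 - <<'E'
from cell import vision
import cv2
cv2.imwrite("pics/w5.png",vision.camera("wrist")["img"][:,:,::-1])
E
```

```text
t 4.28 p [460.9  99.   18.9] psi 69.5 tilt [ 1.0e-04 -1.8e-03 -1.0e+00] gap 60.1 F [0.5 0.2 1.4]
```

View pics/w5.png

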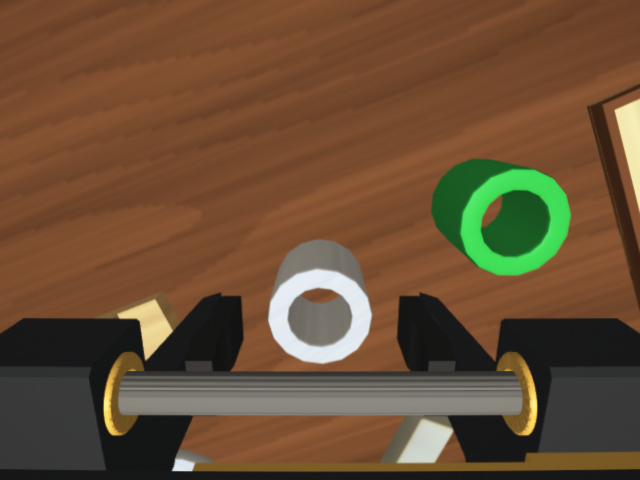

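The sleeve is centred between the fingers at (320,315). I'll close now.

>>> {"name": "move_arm", "arguments": {
  "increments": [
    [[0,0,0],0,0.03],
    [[0,0,0],0,0.03],
    [[0,0,0],0,0.03],
    [[0,0,0],0,0.03],
    [[0,0,-0.02],0,0.03],
    [[0,0,-0.05],0,0.03],
    [[0,0,-0.08],0,0.03]
  ],
  "newtons": 30
}}

```text
time: 5.2
eef_pos: [0.461, 0.0992, 0.1005]
eef_rot: [0.178, 0.984, -0.001, 0.001]
force: [0.6, -1.0, -2.7]
finger_gap: 0.0367
```

```bash
python3 go.py 630.3 292.2 90 75 630.3 292.2 24 75
python3 - <<'E'
from cell import vision
import cv2
cv2.imwrite("pics/w6.png",vision.camera("wrist")["img"][:,:,::-1])
E
```

```text
t 5.2 p [461.   99.2 100.5] psi 69.5 tilt [ 0.001  -0.0016 -1.    ] gap 36.7 F [ 0.6 -1.  -2.7]
-> [630.3, 292.2, 90.0, 75.0] [-0.0911  0.24    0.0103] turn -0.095
-> [630.3, 292.2, 24.0, 75.0] [-0.091   0.2401  0.0763] turn -0.095
```

View pics/w6.png

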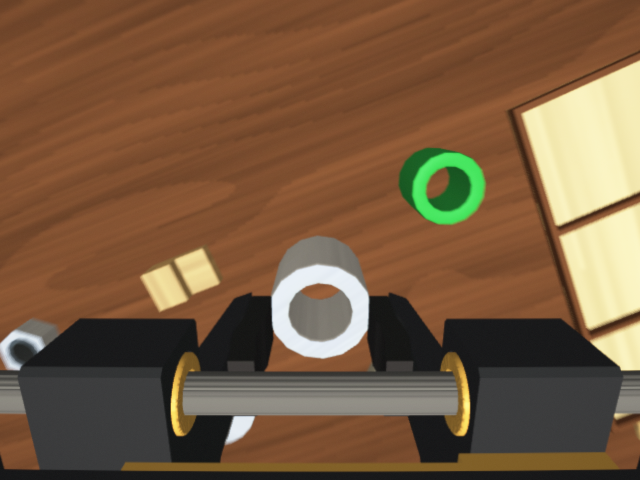

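```bash
cat > held.py <<'E'
import sys
from h import *
from cell import vision,status
z=float(sys.argv[1])/1000
c=vision.camera("wrist");im=c["img"];hsv=cv2.cvtColor(im,cv2.COLOR_RGB2HSV)
m=((hsv[...,1]<40)&(hsv[...,2]>215)).astype(np.uint8); m[362:]=0;m[:200]=0
cs,_=cv2.findContours(m,cv2.RETR_EXTERNAL,cv2.CHAIN_APPROX_NONE)
b=max(cs,key=cv2.contourArea).reshape(-1,2)
w=cast(c,b,z)*1000; print(b.min(0),b.max(0),cv2.minEnclosingCircle(w.astype(np.float32)),status.read_state()["eef_pos"]*1000)
E
python3 held.py 123.6
```

```text
[272 265] [367 357] ((459.80804443359375, 100.70372009277344), 19.315475463867188) [462.7187796   99.18291532 102.0042989 ]
```

>>> {"name": "move_arm", "arguments": {
  "increments": [
    [[-0.092,0.239,0.01],0,0.03],
    [[-0.092,0.239,0.01],0,0.03],
    [[-0.092,0.239,0.01],0,0.03],
    [[-0.092,0.239,0.01],0,0.03],
    [[-0.092,0.239,0.01],0,0.03],
    [[-0.092,0.239,0.01],0,0.03],
    [[-0.092,0.239,0.03],0,0.03],
    [[-0.092,0.239,0.05],0,0.03]
  ]
}}

```text
time: 6.3
eef_pos: [0.6322, 0.2898, 0.0521]
eef_rot: [0.178, 0.984, -0.0, 0.003]
force: [0.1, -0.1, -2.3]
finger_gap: 0.0361
```

```bash
python3 go.py 632 291 23 69.5
```

```text
t 6.3 p [632.2 289.8  52.1] psi 69.5 tilt [ 0.0064 -0.0021 -1.    ] gap 36.1 F [ 0.1 -0.1 -2.3]
-> [632.0, 291.0, 23.0, 69.5] [0.0008 0.0011 0.0291] turn -0.0
```

>>> {"name": "move_arm", "arguments": {
  "increments": [
    [[0,0.001,0.018],0,0.03],
    [[0,0.001,0.029],0,0.03],
    [[0,0.001,0.029],0,0.03]
  ]
}}

```text
time: 6.68
eef_pos: [0.6329, 0.2904, 0.023]
eef_rot: [0.178, 0.984, -0.0, 0.003]
force: [-0.7, 1.5, -2.3]
finger_gap: 0.0372
```

```bash
python3 go.py 632 291 23 69.5; python3 held.py 45
python3 - <<'E'
from cell import vision
import cv2
cv2.imwrite("pics/w7.png",vision.camera("wrist")["img"][:,:,::-1])
E
```

```text
t 6.67 p [632.9 290.4  23. ] psi 69.5 tilt [ 0.0066 -0.0022 -1.    ] gap 37.2 F [-0.7  1.5 -2.3]
-> [632.0, 291.0, 23.0, 69.5] [ 0.001   0.0003 -0.    ] turn -0.0
[274 267] [328 304] ((616.0479736328125, 289.47039794921875), 12.167572021484375) [632.83135926 290.50667989  23.03073977]
```

View pics/w7.png

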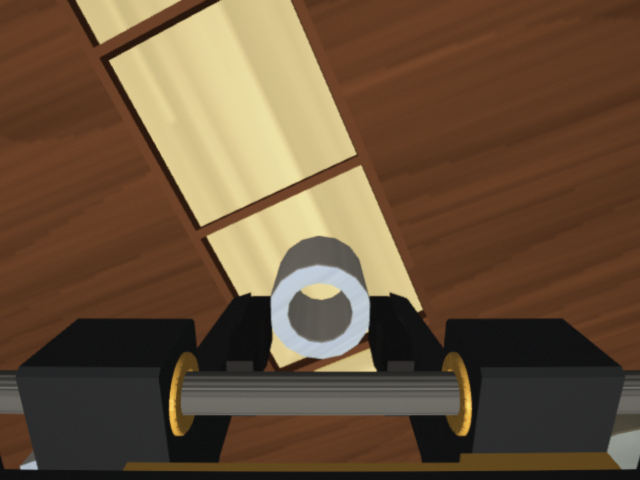

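>>> {"name": "move_arm", "arguments": {
  "increments": [
    [[0,0,0.0015],0,0.03],
    [[0,0,0.0015],0,0.054],
    [[0,0,0.0015],0,0.054],
    [[0,0,0.0015],0,0.054],
    [[0,0,-0.03],0,0.06],
    [[0,0,-0.08],0,0.06],
    [[0,0,-0.08],0,0.06]
  ]
}}

```text
time: 7.65
eef_pos: [0.6341, 0.2913, 0.1076]
eef_rot: [0.178, 0.984, 0.001, 0.007]
force: [0.3, -0.3, -0.7]
finger_gap: 0.06
```

```bash
python3 go.py 688.3 115.1 100 69.5 688.3 115.1 22 69.5
python3 - <<'E'
from cell import vision
import cv2
cv2.imwrite("pics/w8.png",vision.camera("wrist")["img"][:,:,::-1])
E
python3 held.py 45
```

```text
t 7.65 p [634.1 291.3 107.6] psi 69.5 tilt [ 1.420e-02  1.000e-04 -9.999e-01] gap 60.0 F [ 0.3 -0.3 -0.7]
-> [688.3, 115.1, 100.0, 69.5] [-0.1124 -0.1461  0.0083] turn -0.0
-> [688.3, 115.1, 22.0, 69.5] [-0.1114 -0.1465  0.0863] turn -0.0
[286 217] [352 280] ((629.252197265625, 292.30419921875), 19.021839141845703) [632.17919187 290.69288737 102.83885544]
```

View pics/w8.png

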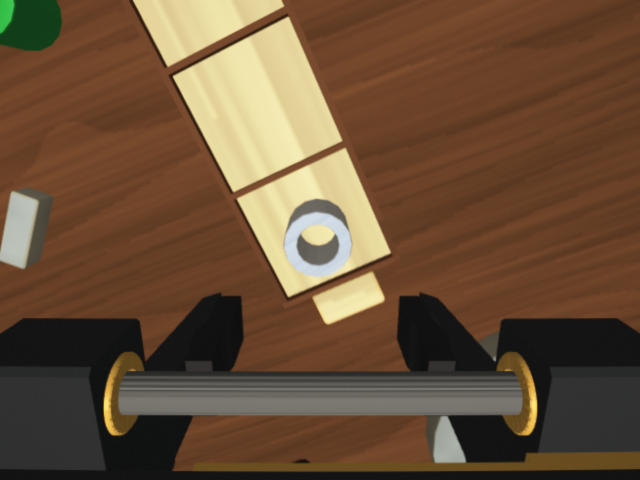

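The sleeve stands at (629.3, 292.3) against the compartment middle at (630.3, 292.2), which is good. The bolt is next.

```bash
python3 go.py 688.3 115.1 100 69.5 688.3 115.1 22 69.5
```

```text
t 7.75 p [632.2 290.7 102.8] psi 69.5 tilt [ 0.0066 -0.002  -1.    ] gap 59.9 F [ 0.2 -0.1 -1.5]
-> [688.3, 115.1, 100.0, 69.5] [-0.1141 -0.1448  0.0036] turn -0.0
-> [688.3, 115.1, 22.0, 69.5] [-0.1136 -0.1448  0.0816] turn -0.0
```

>>> {"name": "move_arm", "arguments": {
  "increments": [
    [[-0.114,-0.145,0.003],0,0.044],
    [[-0.114,-0.145,0.003],0,0.044],
    [[-0.114,-0.145,0.003],0,0.044],
    [[-0.114,-0.145,0.003],0,0.044],
    [[-0.114,-0.145,0.003],0,0.044]
  ]
}}

```text
time: 8.38
eef_pos: [0.6875, 0.1156, 0.0993]
eef_rot: [0.178, 0.984, -0.0, 0.002]
force: [0.2, 0.1, -0.8]
finger_gap: 0.0438
```

```bash
python3 - <<'E'
from cell import vision
import cv2
from h import *
c=vision.camera("wrist");cv2.imwrite("pics/w9.png",c["img"][:,:,::-1])
hsv=cv2.cvtColor(c["img"],cv2.COLOR_RGB2HSV)
m=((hsv[...,1]<40)&(hsv[...,2]>215)).astype(np.uint8); m[:150]=0;m[330:]=0
cs,_=cv2.findContours(m,cv2.RETR_EXTERNAL,cv2.CHAIN_APPROX_NONE)
for b in cs:
  if cv2.contourArea(b)>300: b=b.reshape(-1,2);print(b.min(0),b.max(0),cv2.minEnclosingCircle((cast(c,b,.058)*1000).astype(np.float32)))
E
python3 go.py 688.3 115.1 22 69.5
```

```text
[  3 315] [ 51 329] ((663.919677734375, -48.27708053588867), 13.85893726348877)
[299 249] [335 282] ((686.1705322265625, 114.80448913574219), 9.510811805725098)
[293 216] [342 258] ((674.2407836914062, 119.49494171142578), 13.771308898925781)
[  0 150] [ 71 166] ((582.7376708984375, 7.023972034454346), 17.6361141204834)
t 8.43 p [687.4 116.3  99.6] psi 69.6 tilt [ 0.0049 -0.0017 -1.    ] gap 44.1 F [1.1 0.3 0.3]
-> [688.3, 115.1, 22.0, 69.5] [-0.0008 -0.0008  0.0776] turn 0.001
```

View pics/w9.png

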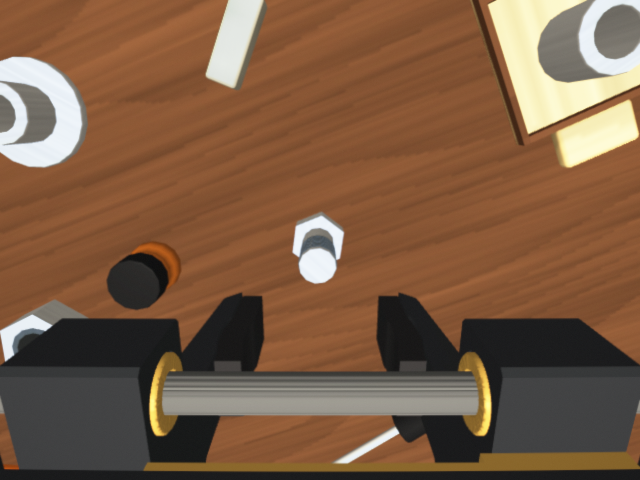

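The bolt's shank is at (317,265), centred between the fingers. I'll descend, settle, close and lift a little.

>>> {"name": "move_arm", "arguments": {
  "increments": [
    [[0,-0.001,0.04],0,0.044],
    [[0,-0.001,0.077],0,0.044],
    [[0,-0.001,0.077],0,0.044],
    [[0,-0.001,0.077],0,0.044],
    [[0,-0.001,0.077],0,0.01],
    [[0,-0.001,0.077],0,0.01],
    [[0,-0.001,0.077],0,0.01],
    [[0,-0.001,0.077],0,0.01],
    [[0,-0.001,0.05],0,0.01],
    [[0,-0.001,0.0],0,0.01]
  ]
}}

```text
time: 9.68
eef_pos: [0.6858, 0.1153, 0.0981]
eef_rot: [0.178, 0.984, -0.001, -0.0]
force: [0.3, 0.7, -1.7]
finger_gap: 0.0192
```

```bash
python3 - <<'E'
from cell import vision
import cv2
c=vision.camera("wrist");cv2.imwrite("pics/w10.png",cv2.resize(c["img"][:,:,::-1],(400,300)))
E
python3 go.py 548.1 285.9 90 69.5 548.1 285.9 26 69.5
```

```text
t 9.72 p [689.1 115.5 107.5] psi 69.6 tilt [ 0.0131 -0.0016 -0.9999] gap 19.2 F [1.2 0.2 5.4]
-> [548.1, 285.9, 90.0, 69.5] [0.1919 0.1104 0.0154] turn 0.001
-> [548.1, 285.9, 26.0, 69.5] [0.1927 0.1102 0.0794] turn 0.001
```

View pics/w10.png

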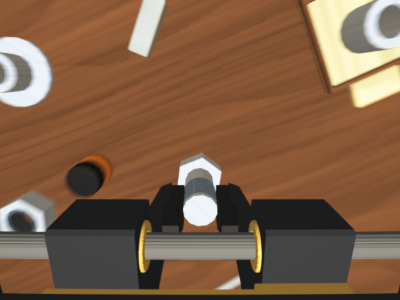

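>>> {"name": "move_arm", "arguments": {
  "increments": [
    [[0.192,0.11,0.01],0,0.01],
    [[0.192,0.11,0.01],0,0.01],
    [[0.192,0.11,0.01],0,0.01],
    [[0.192,0.11,0.01],0,0.01],
    [[0.192,0.11,0.025],0,0.01],
    [[0.192,0.11,0.045],0,0.01],
    [[0.192,0.11,0.045],0,0.01]
  ]
}}

```text
time: 10.6
eef_pos: [0.5479, 0.2843, 0.0583]
eef_rot: [0.178, 0.984, -0.001, 0.005]
force: [0.1, 1.5, -1.9]
finger_gap: 0.0191
```

```bash
python3 - <<'E'
from cell import vision
import cv2
c=vision.camera("wrist");cv2.imwrite("pics/w11.png",cv2.resize(c["img"][:,:,::-1],(400,300)))
E
python3 go.py 548.1 285.9 26 69.5
```

```text
t 10.65 p [548.5 284.6  59.5] psi 69.5 tilt [ 0.0116 -0.0022 -0.9999] gap 19.0 F [-0.1  0.  -1.1]
-> [548.1, 285.9, 26.0, 69.5] [0.0012 0.001  0.0335] turn -0.0
```

View pics/w11.png

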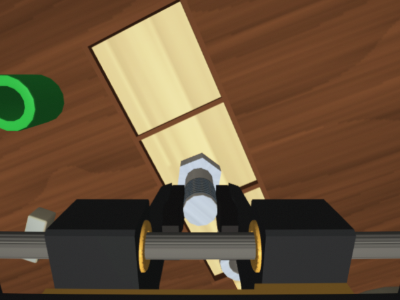

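>>> {"name": "move_arm", "arguments": {
  "increments": [
    [[0.001,0.001,0.02],0,0.01],
    [[0.001,0.001,0.034],0,0.01],
    [[0.001,0.001,0.0345],0,0.01],
    [[0.001,0.001,0.0345],0,0.01]
  ]
}}

```text
time: 11.15
eef_pos: [0.5486, 0.2857, 0.0252]
eef_rot: [0.178, 0.984, 0.0, 0.006]
force: [0.1, 0.5, -1.7]
finger_gap: 0.0189
```

```bash
python3 - <<'E'
from cell import vision
import cv2
c=vision.camera("wrist");cv2.imwrite("pics/w12.png",cv2.resize(c["img"][:,:,::-1],(400,300)))
E
python3 go.py 548.1 285.9 25 69.5
```

```text
t 11.2 p [548.5 285.7  25.2] psi 69.5 tilt [ 0.0119 -0.002  -0.9999] gap 19.0 F [-0.5  0.5 -1.2]
-> [548.1, 285.9, 25.0, 69.5] [0.0004 0.     0.0002] turn -0.0
```

View pics/w12.png

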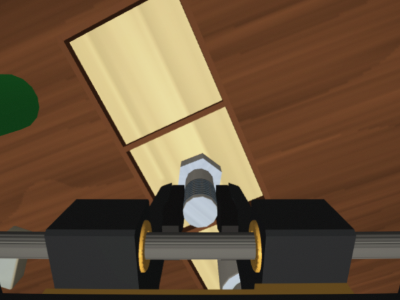

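>>> {"name": "move_arm", "arguments": {
  "increments": [
    [[0,0,0.0015],0,0.01],
    [[0,0,0.002],0,0.01],
    [[0,0,0.002],0,0.035],
    [[0,0,0.002],0,0.035],
    [[0,0,0.002],0,0.035],
    [[0,0,-0.03],0,0.035],
    [[0,0,-0.08],0,0.035],
    [[0,0,-0.08],0,0.046],
    [[0,0,-0.08],0,0.046]
  ]
}}

```text
time: 12.32
eef_pos: [0.5471, 0.2858, 0.1043]
eef_rot: [0.178, 0.984, -0.0, 0.005]
force: [0.3, -0.9, -0.9]
finger_gap: 0.0459
```

```bash
python3 - <<'E'
from cell import vision
import cv2
from h import *
c=vision.camera("wrist");cv2.imwrite("pics/w13.png",c["img"][:,:,::-1])
hsv=cv2.cvtColor(c["img"],cv2.COLOR_RGB2HSV)
m=((hsv[...,1]<40)&(hsv[...,2]>205)).astype(np.uint8); m[:150]=0;m[300:]=0
cs,_=cv2.findContours(m,cv2.RETR_EXTERNAL,cv2.CHAIN_APPROX_NONE)
for b in cs:
  if cv2.contourArea(b)>300: b=b.reshape(-1,2);print(b.min(0),b.max(0),cv2.minEnclosingCircle((cast(c,b,.061)*1000).astype(np.float32)))
E
python3 go.py 463.1 -114.4 100 80 463.1 -114.4 4 80
```

```text
[303 249] [337 282] ((547.4411010742188, 285.9752502441406), 9.436188697814941)
[295 217] [344 258] ((534.8602294921875, 290.5093688964844), 13.795604705810547)
t 12.38 p [546.9 285.7 103.8] psi 69.5 tilt [ 0.0097 -0.0027 -0.9999] gap 46.0 F [-0.6  0.1 -0.2]
-> [463.1, -114.4, 100.0, 80.0] [-0.0617 -0.4041  0.0041] turn -0.184
-> [463.1, -114.4, 4.0, 80.0] [-0.0607 -0.4042  0.1001] turn -0.184
```

View pics/w13.png

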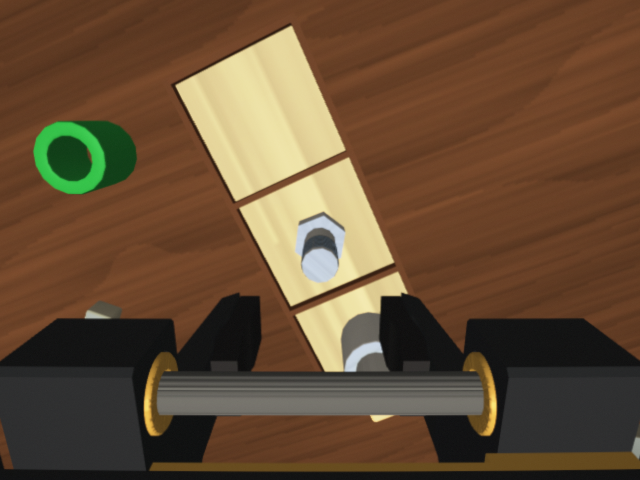

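The bolt stands upright in the middle compartment at (547.4, 286.0). The small nut is next.

>>> {"name": "move_arm", "arguments": {
  "increments": [
    [[-0.062,-0.404,0.004],-0.184,0.046],
    [[-0.062,-0.404,0.004],-0.184,0.046],
    [[-0.062,-0.404,0.004],-0.184,0.046],
    [[-0.062,-0.404,0.004],-0.184,0.046],
    [[-0.062,-0.404,0.004],-0.184,0.046],
    [[-0.062,-0.404,0.004],-0.184,0.046],
    [[-0.062,-0.404,0.004],-0.184,0.046],
    [[-0.062,-0.404,0.004],-0.184,0.046],
    [[-0.062,-0.404,0.004],-0.184,0.046]
  ]
}}

```text
time: 13.5
eef_pos: [0.4632, -0.1136, 0.0994]
eef_rot: [0.087, 0.996, -0.001, 0.004]
force: [0.1, 0.0, -0.3]
finger_gap: 0.0459
```

```bash
python3 - <<'E'
from cell import vision
import cv2
from h import *
c=vision.camera("wrist");cv2.imwrite("pics/w14.png",c["img"][:,:,::-1])
hsv=cv2.cvtColor(c["img"],cv2.COLOR_RGB2HSV)
m=((hsv[...,1]<40)&(hsv[...,2]>205)).astype(np.uint8); m[:150]=0;m[300:]=0
cs,_=cv2.findContours(m,cv2.RETR_EXTERNAL,cv2.CHAIN_APPROX_NONE)
for b in cs:
  if cv2.contourArea(b)>300: b=b.reshape(-1,2);print(b.min(0),b.max(0),cv2.minEnclosingCircle((cast(c,b,.018)*1000).astype(np.float32)))
E
python3 go.py 463.1 -114.4 4 80
```

```text
[293 216] [340 268] ((461.50531005859375, -114.82239532470703), 16.67234992980957)
t 13.55 p [ 463.3 -113.3   99.6] psi 80.1 tilt [ 0.0087 -0.0019 -1.    ] gap 46.1 F [0.4 0.1 0. ]
-> [463.1, -114.4, 4.0, 80.0] [ 0.0009 -0.0011  0.0956] turn 0.001
```

View pics/w14.png

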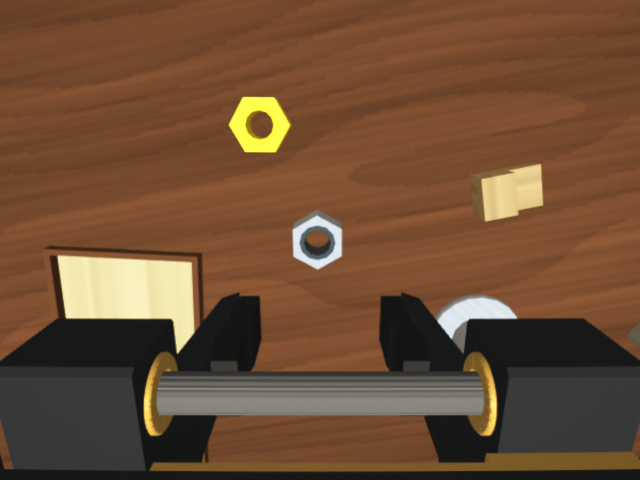

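The steel nut is at (317,240) with its flats facing the fingers. I'll descend, close and lift.

>>> {"name": "move_arm", "arguments": {
  "increments": [
    [[0.001,-0.001,0.045],0,0.046],
    [[0.001,-0.001,0.08],0,0.046],
    [[0.001,-0.001,0.095],0,0.046],
    [[0.001,-0.001,0.095],0,0.046],
    [[0.001,-0.001,0.095],0,0.046],
    [[0.001,-0.001,0.095],0,0.02],
    [[0.001,-0.001,0.095],0,0.02],
    [[0.001,-0.001,0.095],0,0.02],
    [[0.001,-0.001,0.095],0,0.02]
  ]
}}

```text
time: 14.68
eef_pos: [0.463, -0.1143, 0.0046]
eef_rot: [0.086, 0.996, -0.001, 0.004]
force: [0.3, 0.7, -0.2]
finger_gap: 0.0203
```

>>> {"name": "move_arm", "arguments": {
  "increments": [
    [[0,0,-0.03],0,0.02],
    [[0,0,-0.08],0,0.02],
    [[0,0,-0.09],0,0.02]
  ]
}}

```text
time: 15.05
eef_pos: [0.4633, -0.1147, 0.0972]
eef_rot: [0.086, 0.996, -0.002, 0.007]
force: [-0.6, 0.1, -0.6]
finger_gap: 0.0203
```

```bash
python3 - <<'E'
from cell import vision
import cv2
c=vision.camera("wrist");cv2.imwrite("pics/w15.png",cv2.resize(c["img"][:,:,::-1],(400,300)))
E
python3 go.py 466 280.2 85 80 466 280.2 8 80
```

```text
t 15.1 p [ 463.1 -114.6   96.8] psi 80.1 tilt [ 0.0123 -0.0039 -0.9999] gap 20.3 F [ 0.5 -0.6  0.2]
-> [466.0, 280.2, 85.0, 80.0] [0.0653 0.3894 0.0103] turn 0.001
-> [466.0, 280.2, 8.0, 80.0] [0.0663 0.3896 0.0873] turn 0.001
```

View pics/w15.png

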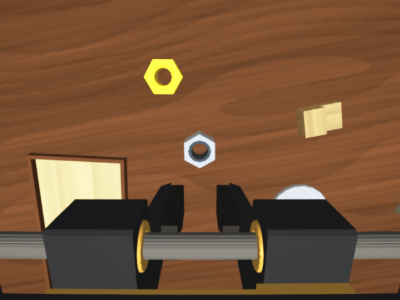

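The fingers closed over the nut without touching it, and it has not moved. With the first sleeve miss, this suggests the real finger tips sit higher than the reported TCP. I'll check against the scene camera.

Run:
```python
from h import *
from cell import vision,status
p=status.read_state()["eef_pos"];print(p)
out=[]
for n in("scene","wrist"):
    c=vision.camera(n);im=c["img"][:,:,::-1].copy()
    qs=[proj(c,[[p[0],p[1],p[2]+d]])[0] for d in(0,.019)]
    print(qs)
    x,y=[int(v) for v in qs[0]]
    big=cv2.resize(im,None,fx=4,fy=4,interpolation=cv2.INTER_CUBIC)
    for q,col in zip(qs,((0,0,255),(0,255,0))): cv2.circle(big,(int(q[0]*4+2),int(q[1]*4+2)),4,col,-1)
    out.append(big[4*y-280:4*y+280,4*x-200:4*x+200])
cv2.imwrite("pics/tip.png",np.hstack(out))
```

```text
[ 0.46312418 -0.1146116   0.09682021]
[array([207.94187648, 212.80974774]), array([205.2302171, 204.0508073])]
[array([318.40929213, 302.44469352]), array([318.16143715, 323.50196376])]
```

View pics/tip.png

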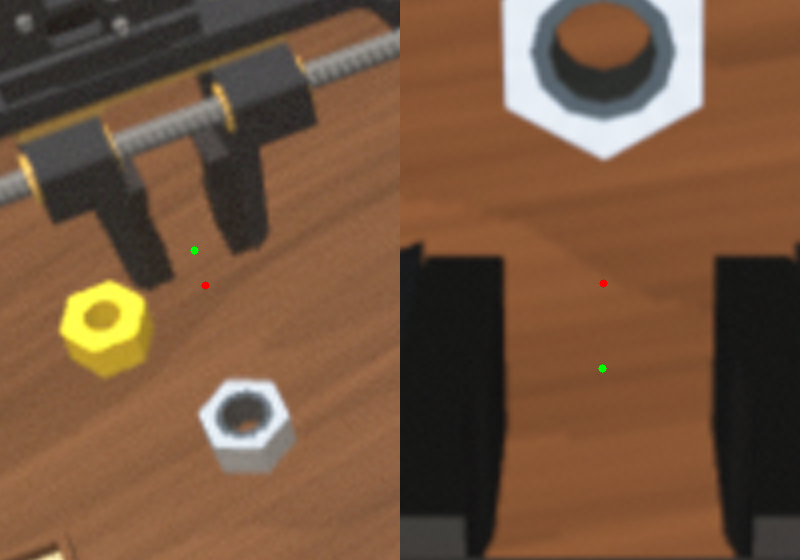

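Both views put the finger tips about 14 mm above the reported TCP. That explains both misses: the tips were at about 18.6 mm over an 18 mm nut. From here on I aim 14 mm lower.

>>> {"name": "move_arm", "arguments": {
  "increments": [
    [[0,0,0],0,0.046],
    [[0,0,0.03],0,0.046],
    [[0,0,0.06],0,0.046],
    [[0,0,0.09],0,0.046],
    [[0,0,0.102],0,0.046],
    [[0,0,0.102],0,0.046],
    [[0,0,0.102],0,0.046]
  ]
}}

```text
time: 16.08
eef_pos: [0.4633, -0.1145, -0.0071]
eef_rot: [0.086, 0.996, -0.001, 0.005]
force: [-0.4, 0.8, 0.1]
finger_gap: 0.0463
```

>>> {"name": "move_arm", "arguments": {
  "increments": [
    [[0,0,0],0,0.02],
    [[0,0,0],0,0.02],
    [[0,0,0],0,0.02],
    [[0,0,0],0,0.02]
  ]
}}

```text
time: 16.58
eef_pos: [0.4637, -0.1146, -0.0065]
eef_rot: [0.086, 0.996, -0.001, 0.005]
force: [-0.7, 0.6, 6.4]
finger_gap: 0.0291
```

>>> {"name": "move_arm", "arguments": {
  "increments": [
    [[0,0,-0.03],0,0.02],
    [[0,0,-0.07],0,0.02],
    [[0,0,-0.095],0,0.02]
  ]
}}

```text
time: 16.95
eef_pos: [0.4629, -0.1144, 0.09]
eef_rot: [0.086, 0.996, -0.001, 0.006]
force: [-0.6, -0.4, -0.3]
finger_gap: 0.0293
```

```bash
python3 - <<'E'
from cell import vision
import cv2
c=vision.camera("wrist");cv2.imwrite("pics/w16.png",cv2.resize(c["img"][:,:,::-1],(400,300)))
E
python3 go.py 466 280.2 80 80 466 280.2 -2.5 80
```

```text
t 17.0 p [ 464.  -115.    92.4] psi 80.1 tilt [ 0.0153 -0.0055 -0.9999] gap 29.2 F [ 1.7 -0.1  2.5]
-> [466.0, 280.2, 80.0, 80.0] [0.0662 0.3897 0.0103] turn 0.002
-> [466.0, 280.2, -2.5, 80.0] [0.0675 0.3899 0.0928] turn 0.002
```

View pics/w16.png

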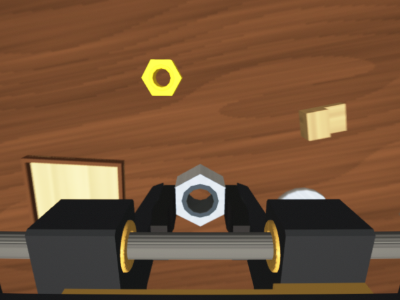

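The nut is held at (200,200). I'll carry it to the far compartment of tray_three.

>>> {"name": "move_arm", "arguments": {
  "increments": [
    [[0.066,0.389,0.006],0,0.02],
    [[0.066,0.389,0.006],0,0.02],
    [[0.066,0.389,0.006],0,0.02],
    [[0.066,0.389,0.006],0,0.02],
    [[0.066,0.389,0.006],0,0.02],
    [[0.066,0.389,0.006],0,0.02],
    [[0.066,0.389,0.01],0,0.02],
    [[0.066,0.389,0.04],0,0.02],
    [[0.066,0.389,0.06],0,0.02],
    [[0.066,0.389,0.06],0,0.02]
  ]
}}

```text
time: 18.25
eef_pos: [0.466, 0.2783, 0.0286]
eef_rot: [0.087, 0.996, -0.003, 0.006]
force: [0.0, -0.3, -1.0]
finger_gap: 0.0293
```

```bash
python3 - <<'E'
from cell import vision
import cv2
c=vision.camera("wrist");cv2.imwrite("pics/w17.png",cv2.resize(c["img"][:,:,::-1],(400,300)))
E
python3 go.py 466 280.2 -3 80
```

```text
t 18.3 p [466.7 278.6  29.8] psi 80.1 tilt [ 0.0139 -0.0061 -0.9999] gap 29.4 F [ 0.1 -0.5  0. ]
-> [466.0, 280.2, -3.0, 80.0] [0.0014 0.0016 0.0328] turn 0.001
```

View pics/w17.png

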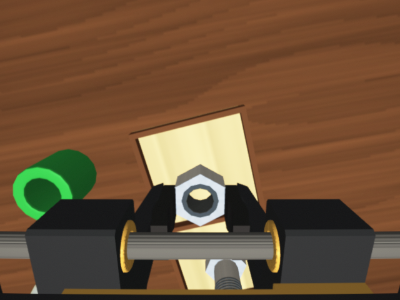

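>>> {"name": "move_arm", "arguments": {
  "increments": [
    [[0.001,0.002,0.015],0,0.02],
    [[0.001,0.002,0.028],0,0.02],
    [[0.001,0.002,0.032],0,0.02],
    [[0.001,0.002,0.033],0,0.02],
    [[0.001,0.002,0.0335],0,0.02]
  ]
}}

```text
time: 18.92
eef_pos: [0.4667, 0.2806, -0.0035]
eef_rot: [0.087, 0.996, -0.002, 0.007]
force: [0.1, -0.2, 0.4]
finger_gap: 0.0292
```

```bash
python3 go.py 466 280.2 -4 80
```

```text
t 18.93 p [466.7 280.6  -3.5] psi 80.1 tilt [ 0.0144 -0.0059 -0.9999] gap 29.2 F [ 0.1 -0.2  0.4]
-> [466.0, 280.2, -4.0, 80.0] [ 0.0006 -0.0005  0.0005] turn 0.001
```

>>> {"name": "move_arm", "arguments": {
  "increments": [
    [[0,0,0],0,0.038],
    [[0,0,0],0,0.038],
    [[0,0,0],0,0.038],
    [[0,0,-0.02],0,0.038],
    [[0,0,-0.05],0,0.04],
    [[0,0,-0.1],0,0.05],
    [[0,0,-0.1],0,0.05]
  ]
}}

```text
time: 19.8
eef_pos: [0.4669, 0.2819, 0.0999]
eef_rot: [0.087, 0.996, -0.001, 0.011]
force: [0.3, 0.0, 0.3]
finger_gap: 0.05
```

```bash
python3 - <<'E'
from cell import vision
from h import *
c=vision.camera("wrist");cv2.imwrite("pics/w18.png",cv2.resize(c["img"][:,:,::-1],(400,300)))
hsv=cv2.cvtColor(c["img"],cv2.COLOR_RGB2HSV)
m=((hsv[...,1]<40)&(hsv[...,2]>195)).astype(np.uint8); m[:150]=0;m[300:]=0
cs,_=cv2.findContours(m,cv2.RETR_EXTERNAL,cv2.CHAIN_APPROX_NONE)
for b in cs:
  if cv2.contourArea(b)>300: b=b.reshape(-1,2);print(b.min(0),b.max(0),cv2.minEnclosingCircle((cast(c,b,.021)*1000).astype(np.float32)))
E
python3 go.py 554.2 -19.2 95 80 554.2 -19.2 -2.5 80
```

```text
[293 214] [342 266] ((464.23345947265625, 281.3149108886719), 16.9341983795166)
t 19.85 p [465.8 281.4  97.7] psi 80.1 tilt [ 0.0171 -0.005  -0.9998] gap 50.0 F [-1.5  0.4  0.6]
-> [554.2, -19.2, 95.0, 80.0] [-0.1389 -0.2809  0.0057] turn 0.001
-> [554.2, -19.2, -2.5, 80.0] [-0.1371 -0.2807  0.1032] turn 0.001
```

View pics/w18.png

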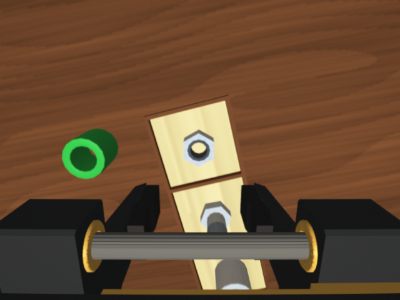

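The small nut is at (464, 281) against the target (466, 280). The flange is next.

>>> {"name": "move_arm", "arguments": {
  "increments": [
    [[-0.138,-0.281,0.005],0,0.052],
    [[-0.138,-0.281,0.005],0,0.052],
    [[-0.138,-0.281,0.005],0,0.052],
    [[-0.138,-0.281,0.005],0,0.052],
    [[-0.138,-0.281,0.005],0,0.052],
    [[-0.138,-0.281,0.005],0,0.052],
    [[-0.138,-0.281,0.005],0,0.052],
    [[-0.138,-0.281,0.005],0,0.052]
  ]
}}

```text
time: 20.85
eef_pos: [0.5528, -0.0178, 0.0952]
eef_rot: [0.086, 0.996, -0.002, 0.008]
force: [-0.9, -0.2, 0.8]
finger_gap: 0.0517
```

```bash
python3 - <<'E'
from cell import vision
from h import *
c=vision.camera("wrist");cv2.imwrite("pics/w19.png",cv2.resize(c["img"][:,:,::-1],(400,300)))
E
python3 go.py 554.2 -19.2 -2.5 80
```

```text
t 20.9 p [553.  -17.8  95.4] psi 80.2 tilt [ 0.0166 -0.0047 -0.9999] gap 52.2 F [-0.2  0.3 -0.1]
-> [554.2, -19.2, -2.5, 80.0] [ 0.0002 -0.001   0.098 ] turn 0.003
```

View pics/w19.png

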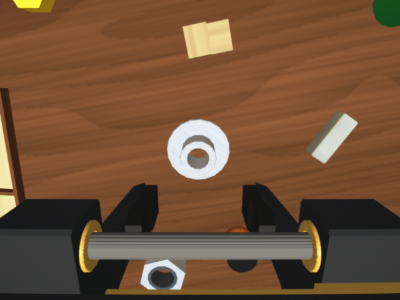

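>>> {"name": "move_arm", "arguments": {
  "increments": [
    [[0.001,-0.001,0.04],0,0.052],
    [[0.001,-0.001,0.075],0,0.052],
    [[0.001,-0.001,0.092],0,0.052],
    [[0.001,-0.001,0.096],0,0.052],
    [[0.001,-0.001,0.096],0,0.052],
    [[0.001,-0.001,0.096],0,0.052]
  ]
}}

```text
time: 21.65
eef_pos: [0.554, -0.0192, 0.0005]
eef_rot: [0.086, 0.996, -0.002, 0.009]
force: [-0.3, -0.2, 0.8]
finger_gap: 0.0519
```

>>> {"name": "move_arm", "arguments": {
  "increments": [
    [[0,0,0],0,0.024],
    [[0,0,0],0,0.024],
    [[0,0,0],0,0.024],
    [[0,0,0],0,0.024],
    [[0,0,0],0,0.024]
  ],
  "newtons": 35
}}

```text
time: 22.28
eef_pos: [0.5542, -0.0193, 0.0009]
eef_rot: [0.086, 0.996, -0.002, 0.01]
force: [-1.6, -0.7, 6.6]
finger_gap: 0.0323
```

```bash
python3 - <<'E'
from cell import vision
from h import *
c=vision.camera("wrist");cv2.imwrite("pics/w20.png",cv2.resize(c["img"][:,:,::-1],(400,300)))
E
python3 go.py 554.2 -19.2 -2.5 80
```

```text
t 22.32 p [554.3 -19.3   0.9] psi 80.2 tilt [ 0.019  -0.0055 -0.9998] gap 32.7 F [-1.2 -0.1  6.1]
-> [554.2, -19.2, -2.5, 80.0] [0.0002 0.0001 0.0034] turn 0.003
```

View pics/w20.png

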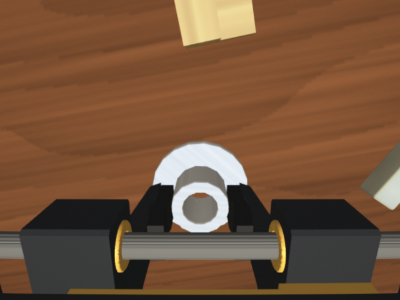

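The hub is gripped between the pads at (200,205). I'll lift and carry it to the wide compartment of tray_two.

```bash
python3 go.py 504.5 -254.5 70 80
```

```text
t 22.32 p [554.3 -19.3   0.9] psi 80.2 tilt [ 0.019  -0.0055 -0.9998] gap 32.7 F [-1.2 -0.1  6.1]
-> [504.5, -254.5, 70.0, 80.0] [ 0.0076 -0.2404 -0.0687] turn 0.003
```

>>> {"name": "move_arm", "arguments": {
  "increments": [
    [[0,0,-0.02],0,0.024],
    [[0,0,-0.05],0,0.024],
    [[0,0,-0.08],0,0.024]
  ]
}}

```text
time: 22.7
eef_pos: [0.5523, -0.0187, 0.0812]
eef_rot: [0.086, 0.996, -0.002, 0.009]
force: [-0.1, -0.4, -1.3]
finger_gap: 0.0321
```

```bash
python3 go.py 504.5 -254.5 75 77 504.5 -254.5 5 77
```

```text
t 22.7 p [552.3 -18.7  81.2] psi 80.2 tilt [ 0.0176 -0.005  -0.9998] gap 32.1 F [-0.1 -0.4 -1.3]
-> [504.5, -254.5, 75.0, 77.0] [ 0.0069 -0.2405  0.0065] turn 0.055
-> [504.5, -254.5, 5.0, 77.0] [ 0.0082 -0.2403  0.0765] turn 0.055
```

>>> {"name": "move_arm", "arguments": {
  "increments": [
    [[0.007,-0.24,0.002],0,0.024],
    [[0.007,-0.24,0.002],0,0.024],
    [[0.007,-0.24,0.002],0,0.024],
    [[0.007,-0.24,0.002],0,0.024],
    [[0.007,-0.24,0.002],0,0.024],
    [[0.007,-0.24,0.03],0,0.024],
    [[0.007,-0.24,0.05],0,0.024],
    [[0.007,-0.24,0.05],0,0.024]
  ]
}}

```text
time: 23.7
eef_pos: [0.5046, -0.2527, 0.03]
eef_rot: [0.085, 0.996, -0.001, 0.007]
force: [0.1, 1.4, -1.7]
finger_gap: 0.0321
```

```bash
python3 - <<'E'
from cell import vision
from h import *
c=vision.camera("wrist");cv2.imwrite("pics/w21.png",cv2.resize(c["img"][:,:,::-1],(400,300)))
E
python3 go.py 504.5 -254.5 4.5 80
```

```text
t 23.75 p [ 505.2 -253.3   31.3] psi 80.2 tilt [ 0.0165 -0.0039 -0.9999] gap 32.5 F [-0.1 -1.3 -2.1]
-> [504.5, -254.5, 4.5, 80.0] [ 0.001  -0.0013  0.0267] turn 0.004
```

View pics/w21.png

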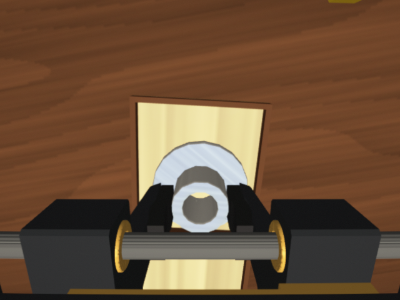

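>>> {"name": "move_arm", "arguments": {
  "increments": [
    [[0.001,-0.001,0.015],0,0.024],
    [[0.001,-0.001,0.025],0,0.024],
    [[0.001,-0.001,0.027],0,0.024],
    [[0.001,-0.001,0.0275],0,0.024],
    [[0.001,-0.001,0.0275],0,0.05],
    [[0.001,-0.001,0.0275],0,0.05],
    [[0.001,-0.001,0.0275],0,0.05],
    [[0.001,-0.001,0.01],0,0.05],
    [[0.001,-0.001,-0.05],0,0.06],
    [[0.001,-0.001,-0.065],0,0.064]
  ]
}}

```text
time: 25.0
eef_pos: [0.5044, -0.2549, 0.1009]
eef_rot: [0.085, 0.996, -0.003, 0.011]
force: [0.1, 0.8, -0.0]
finger_gap: 0.064
```

```bash
python3 - <<'E'
from cell import vision
from h import *
c=vision.camera("wrist");cv2.imwrite("pics/w22.png",cv2.resize(c["img"][:,:,::-1],(400,300)))
E
python3 go.py 690.1 -83.5 90 66 690.1 -83.5 -5 66
```

```text
t 25.05 p [ 504.3 -254.9  100.9] psi 80.2 tilt [ 0.0219 -0.0082 -0.9997] gap 63.6 F [-0.  -0.2  0.6]
-> [690.1, -83.5, 90.0, 66.0] [-0.1537  0.2005  0.0135] turn 0.248
-> [690.1, -83.5, -5.0, 66.0] [-0.1515  0.2009  0.1085] turn 0.248
```

View pics/w22.png

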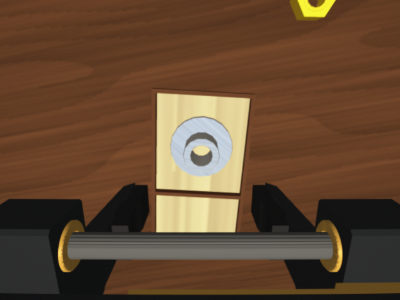

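The flange is set in the wide compartment. The large nut is next.

>>> {"name": "move_arm", "arguments": {
  "increments": [
    [[-0.153,0.2,0.01],0.248,0.064],
    [[-0.153,0.2,0.01],0.248,0.064],
    [[-0.153,0.2,0.01],0.248,0.064],
    [[-0.153,0.2,0.01],0.248,0.064],
    [[-0.153,0.2,0.01],0.248,0.064],
    [[-0.153,0.2,0.01],0.248,0.064],
    [[-0.153,0.2,0.01],0.248,0.064]
  ]
}}

```text
time: 25.92
eef_pos: [0.6885, -0.0851, 0.0935]
eef_rot: [0.209, 0.978, -0.002, 0.011]
force: [-0.3, -0.0, -0.6]
finger_gap: 0.0638
```

```bash
python3 - <<'E'
from cell import vision
from h import *
c=vision.camera("wrist");cv2.imwrite("pics/w23.png",c["img"][:,:,::-1])
E
python3 go.py 690.1 -83.5 -5 66
```

```text
t 25.98 p [688.6 -85.2  93.7] psi 65.9 tilt [ 0.0215 -0.0083 -0.9997] gap 64.1 F [-0.5  0.1  0.3]
-> [690.1, -83.5, -5.0, 66.0] [0.0016 0.002  0.0987] turn -0.001
```

View pics/w23.png

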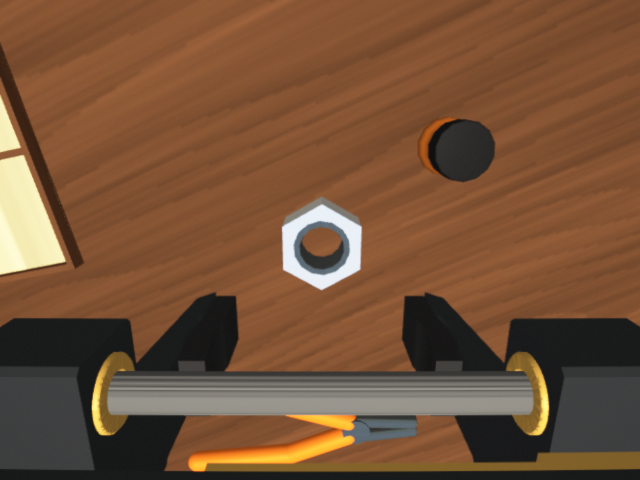

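The nut at (322,245) is aligned, with its flats toward the fingers. The jar at (460,150) is clear.

>>> {"name": "move_arm", "arguments": {
  "increments": [
    [[0.002,0.001,0.035],0,0.064],
    [[0.002,0.001,0.07],0,0.064],
    [[0.002,0.001,0.092],0,0.064],
    [[0.002,0.001,0.099],0,0.064],
    [[0.002,0.001,0.099],0,0.064],
    [[0.002,0.001,0.099],0,0.064]
  ]
}}

```text
time: 26.72
eef_pos: [0.6899, -0.0845, -0.004]
eef_rot: [0.209, 0.978, -0.002, 0.012]
force: [0.9, -0.6, 0.9]
finger_gap: 0.0639
```

>>> {"name": "move_arm", "arguments": {
  "increments": [
    [[0,0,0],0,0.036],
    [[0,0,0],0,0.036],
    [[0,0,0],0,0.036],
    [[0,0,0],0,0.036],
    [[0,0,0],0,0.036]
  ]
}}

```text
time: 27.35
eef_pos: [0.6903, -0.0845, -0.0033]
eef_rot: [0.209, 0.978, -0.002, 0.013]
force: [-1.2, 0.4, 5.4]
finger_gap: 0.0452
```

>>> {"name": "move_arm", "arguments": {
  "increments": [
    [[0,0,-0.02],0,0.036],
    [[0,0,-0.05],0,0.036],
    [[0,0,-0.08],0,0.036]
  ]
}}

```text
time: 27.72
eef_pos: [0.6881, -0.0837, 0.0782]
eef_rot: [0.209, 0.978, -0.002, 0.013]
force: [0.0, -0.6, -2.0]
finger_gap: 0.0453
```

```bash
python3 - <<'E'
from cell import vision
from h import *
c=vision.camera("wrist");cv2.imwrite("pics/w24.png",cv2.resize(c["img"][:,:,::-1],(400,300)))
E
python3 go.py 593.5 -274.9 70 77 593.5 -274.9 -1 77
```

```text
t 27.77 p [689.9 -84.2  83.1] psi 65.9 tilt [ 0.031  -0.0111 -0.9995] gap 45.5 F [ 0.8 -0.7  2.5]
-> [593.5, -274.9, 70.0, 77.0] [ 0.0107 -0.2135  0.0122] turn -0.193
-> [593.5, -274.9, -1.0, 77.0] [ 0.013  -0.2137  0.0832] turn -0.193
```

View pics/w24.png

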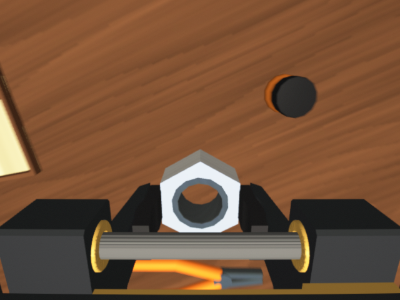

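The nut is held at (200,200). I'll carry it to the narrow compartment and turn the jaws along the tray's y.

>>> {"name": "move_arm", "arguments": {
  "increments": [
    [[0.011,-0.213,0.005],-0.193,0.036],
    [[0.011,-0.213,0.005],-0.193,0.036],
    [[0.011,-0.213,0.005],-0.193,0.036],
    [[0.011,-0.213,0.005],-0.193,0.036],
    [[0.011,-0.213,0.02],-0.193,0.036],
    [[0.012,-0.213,0.045],-0.193,0.036],
    [[0.012,-0.213,0.055],-0.193,0.036],
    [[0.012,-0.213,0.055],-0.193,0.036]
  ]
}}

```text
time: 28.78
eef_pos: [0.5939, -0.2734, 0.0264]
eef_rot: [0.113, 0.993, -0.003, 0.015]
force: [-0.8, 0.0, -0.7]
finger_gap: 0.0457
```

```bash
python3 - <<'E'
from cell import vision
from h import *
c=vision.camera("wrist");cv2.imwrite("pics/w25.png",cv2.resize(c["img"][:,:,::-1],(400,300)))
E
python3 go.py 593.5 -274.9 0 77
```

```text
t 28.82 p [ 594.2 -273.8   27.3] psi 77.0 tilt [ 0.0311 -0.0111 -0.9995] gap 45.5 F [-0.2 -0.  -2. ]
-> [593.5, -274.9, 0.0, 77.0] [ 0.0014 -0.0011  0.0273] turn 0.001
```

View pics/w25.png

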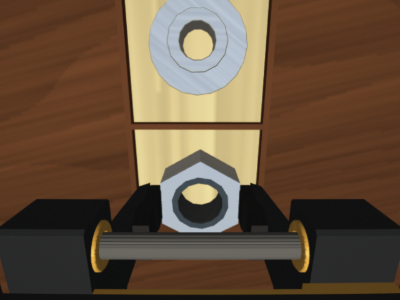

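>>> {"name": "move_arm", "arguments": {
  "increments": [
    [[0.001,-0.001,0.015],0,0.036],
    [[0.001,-0.001,0.025],0,0.036],
    [[0.001,-0.001,0.027],0,0.036],
    [[0.001,-0.001,0.0275],0,0.036],
    [[0.001,-0.001,0.0275],0,0.056],
    [[0.001,-0.001,0.0275],0,0.056],
    [[0.001,-0.001,0.0275],0,0.056],
    [[0.001,-0.001,0.01],0,0.056],
    [[0.001,-0.001,-0.05],0,0.06],
    [[0.001,-0.001,-0.09],0,0.06]
  ]
}}

```text
time: 30.08
eef_pos: [0.5907, -0.2739, 0.1214]
eef_rot: [0.113, 0.993, -0.005, 0.018]
force: [0.7, -1.2, 0.5]
finger_gap: 0.0595
```

```bash
python3 - <<'E'
from cell import vision
from h import *
c=vision.camera("wrist");cv2.imwrite("pics/w26.png",cv2.resize(c["img"][:,:,::-1],(400,300)))
E
python3 go.py 350 -420 180 77
```

```text
t 30.12 p [ 592.3 -275.   126.7] psi 77.0 tilt [ 0.0403 -0.0177 -0.999 ] gap 59.9 F [1.8 0.3 3.6]
-> [350.0, -420.0, 180.0, 77.0] [ 0.2011 -0.1961 -0.0604] turn 0.001
```

View pics/w26.png

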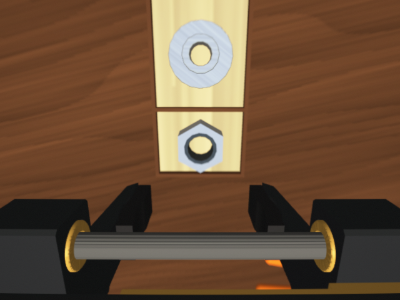

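Everything is placed. I'll move aside for a final check from the top camera.

>>> {"name": "move_arm", "arguments": {
  "increments": [
    [[0.2,-0.2,-0.06],0,0.06],
    [[0.2,-0.2,-0.06],0,0.06],
    [[0.2,-0.2,-0.06],0,0.06],
    [[0.2,-0.2,-0.06],0,0.06],
    [[0.2,-0.2,-0.06],0,0.06],
    [[0.2,-0.2,-0.06],0,0.06],
    [[0.2,-0.2,-0.06],0,0.06]
  ]
}}

```text
time: 31.0
eef_pos: [0.3508, -0.4236, 0.18]
eef_rot: [0.113, 0.993, -0.007, 0.021]
force: [0.4, 0.6, -0.5]
finger_gap: 0.0595
```

Run:
```python
from h import *
from cell import vision
c=vision.camera("top"); im=c["img"]; cv2.imwrite("pics/topf.png",im[:,:,::-1]); cv2.imwrite("pics/scf.png",vision.camera("scene")["img"][:,:,::-1])
hsv=cv2.cvtColor(im,cv2.COLOR_RGB2HSV)
m=((hsv[...,1]<28)&(hsv[...,2]>185)).astype(np.uint8)
T3=[np.array([548.1,286.1]),4.2]; T2=[np.array([504.5,-254.5])+37*np.array([np.cos(np.radians(-12.9)),np.sin(np.radians(-12.9))]),-12.9]
for n,P,z,T,cx in [("sleeve",(630,292),.045,T3,82),("bolt",(548,286),.061,T3,0),("small",(466,280),.021,T3,-82),("flange",(504.5,-254.5),.011,T2,-37),("large",(593.5,-275),.027,T2,54)]:
    q=proj(c,[[P[0]/1000,P[1]/1000,z]])[0].astype(int);r=28
    mm=np.zeros_like(m);mm[q[1]-r:q[1]+r,q[0]-r:q[0]+r]=m[q[1]-r:q[1]+r,q[0]-r:q[0]+r]
    cs,_=cv2.findContours(mm,cv2.RETR_EXTERNAL,cv2.CHAIN_APPROX_NONE)
    b=max(cs,key=cv2.contourArea).reshape(-1,2)
    (x,y),rad=cv2.minEnclosingCircle((cast(c,b,z)*1000).astype(np.float32))
    a=np.radians(T[1]);d=np.array([x,y])-T[0];l=np.array([np.cos(a)*d[0]+np.sin(a)*d[1],-np.sin(a)*d[0]+np.cos(a)*d[1]])
    print(n,"tray xy",np.round(l,1),"target",cx,"rad",round(rad,1))
```

```text
sleeve tray xy [85.5  0.2] target 82 rad 22.0
bolt tray xy [  1.8 -13. ] target 0 rad 24.3
small tray xy [-80.5   1.9] target -82 rad 17.5
flange tray xy [-36.2   1.4] target -37 rad 32.9
large tray xy [55.6  2.1] target 54 rad 27.9
```

View pics/topf.png

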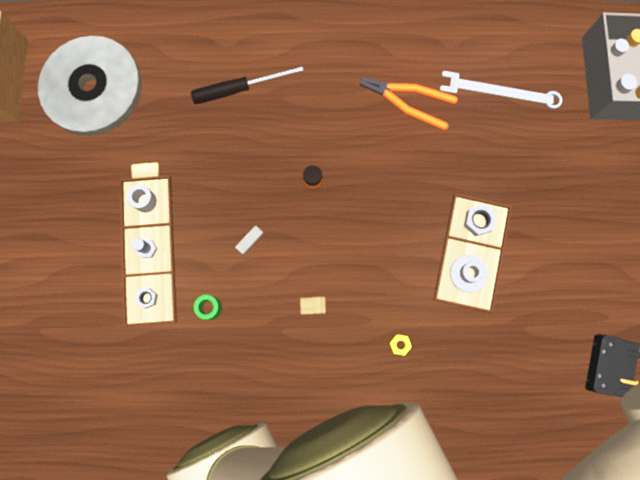

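View pics/scf.png

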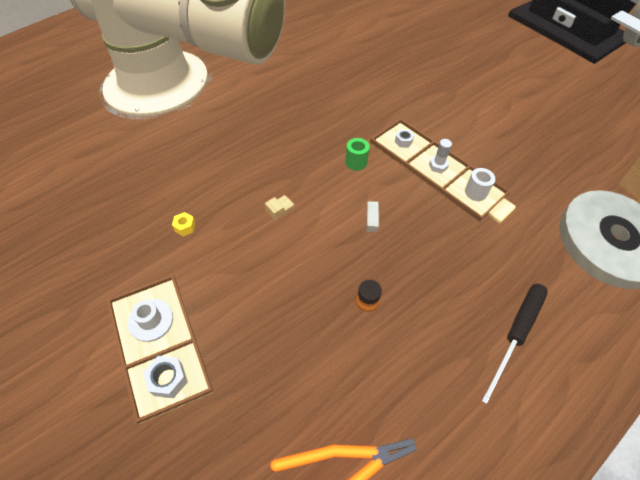

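Run:
```python
from h import *
from cell import vision,status
c=vision.camera("top");im=c["img"][225:270,115:180,::-1]
cv2.imwrite("pics/bf.png",cv2.resize(im,None,fx=10,fy=10,interpolation=cv2.INTER_CUBIC))
print(proj(c,[[.5474,.286,.061],[.5474,.286,.016]])-[115,225], np.abs(status.read_state()["qvel"]).max())
```

```text
[[22.18445043 19.67920736]
 [30.19815133 23.7952074 ]] 0.004107209587039392
```

View pics/bf.png

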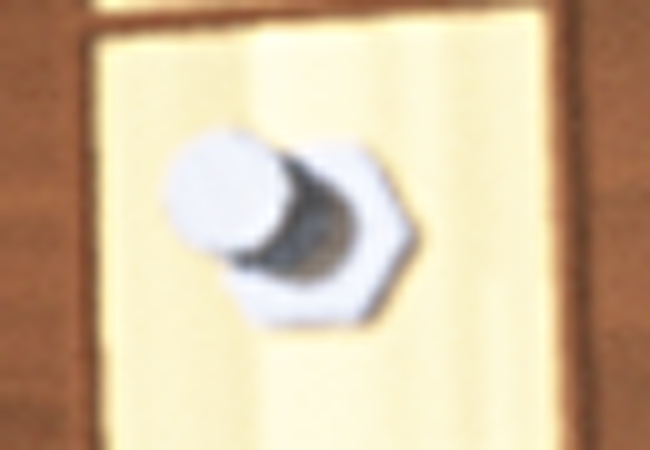

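The bolt's shank top is at (227,190) in the crop, and an upright bolt at the compartment middle is predicted at (227,202), so it agrees to about 2 mm. I'll hand in.

```bash
python3 -c "
from cell import env
print(env.job_done())"
```

```text
the job is handed in; nothing more can be done
None
```

All five parts are in their named compartments, the job is handed in, and the robot clock stood at about 31 s of the 93 s allowed. No verdict was reported.

**Last checks (top camera, tray coordinates):**

| Part | Measured x, y (mm) | Compartment middle x, y (mm) |
|---|---|---|
| Sleeve | 85.5, 0.2 | 82, 0 |
| Small nut | -80.5, 1.9 | -82, 0 |
| Flange | -36.2, 1.4 | -37, 0 |
| Large nut | 55.6, 2.1 | 54, 0 |

- **Bolt:** the automatic top-view reading (y = -13 mm) was wrong because it joined the head and the shank into one blob. The wrist measurement, and a close crop where the shank top lay about 1 px from the prediction, put it upright within 2 mm of the middle.
- **Bystanders and look-alikes:** the jar, stick, chock, yellow nut and green sleeve look unmoved in the final pictures. I checked them by eye and did not measure them.

**What went wrong on the way:**
- **Sleeve:** the first grasp missed and pushed the sleeve about 6 mm. It stayed upright and I gripped it on the second try.
- **Small nut:** the first grasp closed above the nut without touching it. The pictures showed the finger tips about 14 mm above the reported TCP, so I aimed that much lower from then on.
- **Tool tilt:** the tool's tilt crept up to about 0.04 rad by the end. The parts still looked flat in the last pictures.

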